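# Return the label-check bottles to their trays

## Task

Four little tasting bottles were pulled out of their trays for the label check. Lower each one, without dropping it, into the empty middle place of the tray that holds its own kind, so that it stands upright on the tray's floor. Leave the green-capped bottle, which has no tray, and the tasting glass where they stand, and knock nothing over.

Things in the scene. Friction and masses are not known exactly. Their poses are not given: they have to be found in the camera images.
- bottle_red: Loose full 100 ml wine bottle standing upright, about 0.2 kg: dark green glass, deep red capsule, cream label. Body 40 mm in diameter, height 150 mm; the capsule is a straight round neck 24 mm in diameter from 106 to 150 mm up, the place to grip it. Origin: centre of its underside; z up along its axis; its yaw means nothing.
- bottle_amber: Loose full 100 ml wine bottle standing upright, about 0.2 kg: brown glass, sloping flute shape, yellow capsule, pale label. Body 38 mm in diameter, height 165 mm; the capsule is a straight round neck 24 mm in diameter from 122 to 165 mm up, the place to grip it. Origin: centre of its underside; z up along its axis; its yaw means nothing.
- bottle_rose: Loose full 100 ml wine bottle standing upright, about 0.2 kg: pink glass, white capsule, pale pink label. Body 40 mm in diameter, height 150 mm; the capsule is a straight round neck 24 mm in diameter from 106 to 150 mm up, the place to grip it. Origin: centre of its underside; z up along its axis; its yaw means nothing.
- bottle_blue: Loose full 100 ml wine bottle standing upright, about 0.2 kg: green glass, long sloping shoulders, blue capsule, grey-blue label. Body 41 mm in diameter, height 150 mm; the capsule is a straight round neck 24 mm in diameter from 110 to 150 mm up, the place to grip it. Origin: centre of its underside; z up along its axis; its yaw means nothing.
- bottle_green: Loose full 100 ml wine bottle standing upright, about 0.2 kg: pale yellow glass, green capsule, white label. Body 40 mm in diameter, height 150 mm; the capsule is a straight round neck 24 mm in diameter from 108 to 150 mm up, the place to grip it. Origin: centre of its underside; z up along its axis; its yaw means nothing. This one has no tray.
- tray_red: Fixed white cardboard tray, three places in a row, 61 mm (x) by 182 mm (y, along the row); walls 50 mm high, 3 mm thick, floor 3 mm. The outer places hold fixed bottles like bottle_red (deep red capsule), 60 mm to each side of the middle one, tops 153 mm up. The middle place is empty, 55 mm (x) by 57 mm (y) inside. Origin: centre of the tray's underside, below the middle place; z up.
- tray_amber: Fixed white cardboard tray, three places in a row, 61 mm (x) by 182 mm (y, along the row); walls 50 mm high, 3 mm thick, floor 3 mm. The outer places hold fixed bottles like bottle_amber (yellow capsule), 60 mm to each side of the middle one, tops 168 mm up. The middle place is empty, 55 mm (x) by 57 mm (y) inside. Origin: centre of the tray's underside, below the middle place; z up.
- tray_rose: Fixed white cardboard tray, three places in a row, 61 mm (x) by 182 mm (y, along the row); walls 50 mm high, 3 mm thick, floor 3 mm. The outer places hold fixed bottles like bottle_rose (white capsule), 60 mm to each side of the middle one, tops 153 mm up. The middle place is empty, 55 mm (x) by 57 mm (y) inside. Origin: centre of the tray's underside, below the middle place; z up.
- tray_blue: Fixed white cardboard tray, three places in a row, 61 mm (x) by 182 mm (y, along the row); walls 50 mm high, 3 mm thick, floor 3 mm. The outer places hold fixed bottles like bottle_blue (blue capsule), 60 mm to each side of the middle one, tops 153 mm up. The middle place is empty, 55 mm (x) by 57 mm (y) inside. Origin: centre of the tray's underside, below the middle place; z up.
- glass: Loose clear stemmed tasting glass standing upright, 155 mm tall, 65 mm across, a bystander. Origin: centre of its foot; z up.
Not all that is in view belongs to the job. What is shaped like the bottle_rose but turquoise is not meant.

How it is judged (in metres and radians):
At the end, for the whole second after the job is handed in: The red-, yellow-, white- and blue-capped bottles stand in the middle places of their own trays: within 13 mm of its centre, underside less than 8 mm above the bench (floor 3 mm), upright within 7 degrees, at rest. The green-capped one is upright within 25 mm of where it stood (horizontal distance between bottle_red and tray_red below 0.013 m and z of bottle_red in the frame of tray_red below 0.008 m and angle between each of bottle_red, bottle_amber, bottle_rose, bottle_blue, bottle_green's own z axis and vertical below 0.12 rad and linear speed of each of bottle_red, bottle_amber, bottle_rose, bottle_blue below 0.02 m/s and horizontal distance between bottle_amber and tray_amber below 0.013 m and z of bottle_amber in the frame of tray_amber below 0.008 m and horizontal distance between bottle_rose and tray_rose below 0.013 m and z of bottle_rose in the frame of tray_rose below 0.008 m and horizontal distance between bottle_blue and tray_blue below 0.013 m and z of bottle_blue in the frame of tray_blue below 0.008 m and distance of bottle_green from where it was at the start of the episode below 0.025 m); the robot touches nothing.
It fails at once if a bottle is dropped into its tray (faster than 0.5 m/s inside it) instead of being lowered ((horizontal distance between bottle_red and tray_red below 0.03 m and height (world z) of bottle_red between 0.012 and 0.05 m and linear speed of bottle_red above 0.5 m/s) or (horizontal distance between bottle_amber and tray_amber below 0.03 m and height (world z) of bottle_amber between 0.012 and 0.05 m and linear speed of bottle_amber above 0.5 m/s) or (horizontal distance between bottle_rose and tray_rose below 0.03 m and height (world z) of bottle_rose between 0.012 and 0.05 m and linear speed of bottle_rose above 0.5 m/s) or (horizontal distance between bottle_blue and tray_blue below 0.03 m and height (world z) of bottle_blue between 0.012 and 0.05 m and linear speed of bottle_blue above 0.5 m/s)).
It fails at once if a bottle is knocked over (tilts past 40 degrees) (angle between any of bottle_red, bottle_amber, bottle_rose, bottle_blue, bottle_green's own z axis and vertical above 0.7 rad).
It fails at once if the tasting glass is knocked over or shoved more than 30 mm (angle between glass's own z axis and vertical above 0.5 rad or distance of glass from where it was at the start of the episode above 0.03 m).
It also fails if it takes over 128 s, if anything falls off the work surface, if the arm or the gripper's body presses on something with over 40 N, if the wrist force passes 120 N, or if a joint passes its speed limit or range.

## Robot

A 7-joint arm with a two-finger parallel gripper is mounted at the origin on the work surface. World frame = base frame: x ahead of the robot, y to its left, z up, the work surface at z = 0. Lengths are in m, angles in degrees, forces in N, time in s.
With the tool pointing down it reaches from about 0.425 to 1.025 m from the base axis. Payload 3.6 kg.
Tool frame: the origin (TCP) lies between the finger pads; the fingertips stand 22 mm ahead of it and the grasp point (between the pads) lies 3 mm ahead of it; z points along the fingers, y is the line along which they close (so a half turn about z gives the same grasp; the last joint's range is limited). The gripper opens to 85 mm and grips with 20 to 120 N. Pads are 22 mm wide; open, the fingers measure 114 mm over their backs; the gripper's body (76 mm by 85 mm) begins 54 mm behind the grasp point. The pads swing forward as they close: fully open they stand 13 mm farther back than shut.
Start: joints at [70.961, 33.873, 2.773, 92.16, -1.908, 54.013, -1.931], TCP at [0.171, -0.704, 0.253] pointing down, gripper open.
Joint ranges: [-153.93, 153.93], [-27.13, 128.08], [-72.61, 78.16], [10.71, 143.7], [-87.88, 267.88], [4.46, 118.87], [-176.78, 176.78]. Speed limits (degrees/s): [147.25, 147.25, 180, 180, 180, 180, 180].

## Interface

Orientations are given as [roll, pitch, yaw] about the fixed x, y, z axes, in that order (R = Rz(yaw) Ry(pitch) Rx(roll)).
In Python, from station import get_obs, camera, close_job, spot_in gives the robot as it stands.
- The arm moves only by the shell command python3 -m jog 'ROWS' [OPENING] [FORCE]. ROWS is rows parted by semicolons, their numbers by spaces, 1 to 20 of them, each of 4 numbers: dx, dy, dz in m, then a turn about the tool's z in degrees; each row is the pose to reach, as a shift and turn from the pose commanded when the command began, along the tool's axes at that moment; what a row does not reach only later rows make up. A row lasts 1/12 s, in which the tool goes at most 0.0417 m and 7.16 degrees, less where a joint would pass 70% of its speed; a pose out of reach is approached as far as the arm can. OPENING is the opening from 0.0 (shut) to 1.0 (fully open), set as the command begins (- or left out keeps the last). The fingers move at their own pace and stop on an object; FORCE is the grip in N (left out, the last holds). Time passes only in rows, so rows that do not move let the fingers close. It prints the time, the measured TCP pose, the force, the opening and the grip force at its end.
- get_obs(): the state, without advancing time (a new reading comes with each control period).
- camera(name): name is "scene" or "top" or "wrist"; returns a dict with "image" (384x512x3 uint8, blue, green, red), "range_z" (384x512 float32, m along the optical axis (not along the pixel's ray), 0 where there is no reading), "K" (3x3 intrinsics, pixels), "world_to_cam" (4x4, takes a point from world to camera coordinates); the wrist camera has in their place "hand_eye" (4x4, takes a point from camera to tool coordinates, whose origin is the TCP and whose axes are the flange's). Camera axes: x right, y up, looking along -z (the intrinsics and any distortion apply to the point x, -y, -z); pixel columns grow to the right and rows downward; lengths in m; the calibration is good to about 2 mm. The wrist camera is an equidistant fisheye: a pixel r from the principal point sees the ray r / f radians off the axis. A picture is of the moment at which its call begins: read the wrist's pose just before it.
- close_job(): hands the job in; it is judged then, once.
Trained networks look in a picture, given as the dict that the camera call returned (one of the last four; its "shot" number tells which), for a name from the list of things; names that differ only in an ending like _2 or _b are one class to them, and where a whole thing is asked for, a point or a joint stands for the part that bears it (a point fixed in the world has none). Each returns a list of dicts, best first, with "confidence" (0 to 1); they miss things now and then, are a little off and sometimes report something else, mostly with a low value. They report only what shows in the picture. A call takes as long as a camera call. They do not tell look-alikes from the thing itself.
- spot_in(picture, label): "box" ([left, top, width, height] in pixels, round what is visible of it).
The state is a dict: "time_s": time; "joint_positions": joint angles; "joint_velocities": joint speeds; "joint_torque": joint torques, N m; "eef_pos": TCP position; "eef_rot": TCP orientation; "contact_force": force on the tool from outside, world axes, zero at the start; "ft_torque": the same for the moment, N m; "width": opening from 0.0 (shut) to 1.0 (fully open); "gripper_force": force on a finger pad.
Only numpy, scipy, OpenCV 4.12 (cv2) and the standard library are available. Lean on these libraries where they do the work, as an engineer would, in place of code of your own. Each camera call takes 0.05 s, during which the arm holds its last target. There are 200 camera calls.

## Working session

There is one attempt and no reset: what is moved stays moved. The work goes in short steps, Python scripts to look and compute and a shell command to move; the robot and the scene stay as the last step left them, time stands still between calls to the robot, and variables do not carry over. Pictures are saved under pics/ and viewed, at most 14 in all, crops included, and the job is handed in when it is done.

```bash
mkdir -p pics; ls; python3 - <<'E'
from station import *
import cv2,numpy as np,pickle
for n in ["scene","top"]:
    c=camera(n); cv2.imwrite(f"pics/{n}0.png",c["image"]); pickle.dump(c,open(n+".pkl","wb"))
    print(n,c["K"].tolist(),np.round(c["world_to_cam"],3).tolist(),c.keys())
o=get_obs(); print(o["time_s"],o["eef_pos"],o["eef_rot"],o["contact_force"],o["width"])
E
```

```text
pics
scene [[391.18637305987016, 0.0, 257.2315623230666], [0.0, 391.18637305987016, 187.8021937467662], [0.0, 0.0, 1.0]] [[0.733, 0.681, -0.004, -0.373], [-0.388, 0.423, 0.818, 0.156], [0.559, -0.598, 0.575, -1.398], [0.0, 0.0, 0.0, 1.0]] dict_keys(['image', 'range_z', 'K', 'world_to_cam', 'shot'])
top [[433.56502907495286, 0.0, 257.9554050474418], [0.0, 433.56502907495286, 189.60348059463425], [0.0, 0.0, 1.0]] [[0.034, -0.999, 0.001, -0.005], [0.974, 0.034, 0.223, -0.503], [-0.223, -0.006, 0.975, -1.11], [0.0, 0.0, 0.0, 1.0]] dict_keys(['image', 'range_z', 'K', 'world_to_cam', 'shot'])
0.1 [ 0.17133314 -0.70375364  0.25224149] [-1.79883230e+02  6.74208377e-03  1.36860730e+01] [-0.23188201 -0.05694564  0.16005436] 1.0013716500933743
```

View pics/scene0.png

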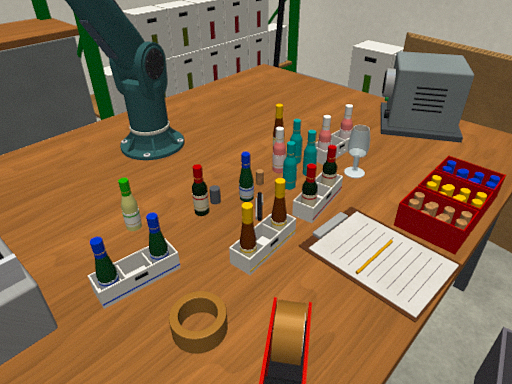

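View pics/top0.png

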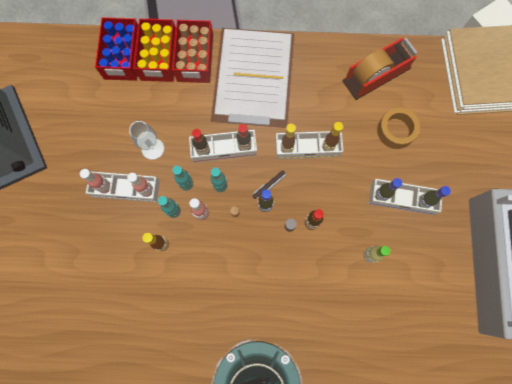

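The scene view shows loose red (200,190), blue (246,177), rose (279,150), amber (279,120) and green (130,205) bottles. The trays run along y, three turquoise lookalikes stand near rose, and the glass is at (357,150). Next I'll get positions from the depth images.

```bash
cat > h.py <<'E'
import numpy as np,cv2
def cloud(c):
    K=c["K"];z=c["range_z"].astype(float);v,u=np.indices(z.shape)
    P=np.stack([(u-K[0,2])*z/K[0,0],-(v-K[1,2])*z/K[1,1],-z],-1)
    T=np.linalg.inv(c["world_to_cam"]);return P@T[:3,:3].T+T[:3,3],z>0
def clusters(m,minpix):
    n,l,s,_=cv2.connectedComponentsWithStats(m.astype(np.uint8),connectivity=8)
    return [l==i for i in range(1,n) if s[i,4]>=minpix]
def circ(p,r):
    # circle of radius r fitted to the side points
    from scipy.optimize import least_squares
    c0=p.mean(0)
    s=least_squares(lambda c:np.hypot(*(p-c).T)-r,c0,loss="soft_l1",f_scale=.002);return s.x
E
python3 - <<'E'
import pickle,numpy as np
from h import *
for n in ["top","scene"]:
    c=pickle.load(open(n+".pkl","rb"));P,ok=cloud(c);z=P[...,2]
    fl=ok&(abs(z)<.015)&(P[...,0]>.3)&(P[...,0]<.9); print(n,"floor",np.median(z[fl]).round(4))
    hsv=cv2.cvtColor(c["image"],cv2.COLOR_BGR2HSV)
    R=ok&(P[...,0]>.2)&(P[...,0]<1)&(abs(P[...,1])<.6)
    for m in clusters(R&(z>.112)&(z<.18),8):
        p=P[m];v,u=np.nonzero(m);ztop=np.percentile(p[:,2],95)
        t=p[p[:,2]>ztop-.006]
        print("cap",u.mean().round(),v.mean().round(),len(p),"fit",circ(p[:,:2],.012).round(4),"topmean",t[:,:2].mean(0).round(4),ztop.round(4),np.median(c["image"][m],0))
    white=(hsv[...,1]<60)&(hsv[...,2]>120)
    for m in clusters(R&(z>.040)&(z<.054)&white,20):
        p=P[m];r=cv2.minAreaRect(p[:,:2].astype(np.float32)*1000)
        print("tray",len(p),np.round(r[0],1),np.round(r[1],1),round(r[2],1))
E
```

```text
top floor -0.0006
cap 377.0 60.0 269 fit [ 0.8648 -0.3013] topmean [ 0.8653 -0.3023] 0.1196 [ 80. 142. 187.]
cap 141.0 134.0 355 fit [0.619  0.3152] topmean [0.6252 0.3212] 0.1548 [150. 160. 164.]
cap 336.0 130.0 143 fit [ 0.6502 -0.1831] topmean [ 0.6491 -0.1832] 0.169 [ 45. 129. 157.]
cap 242.0 130.0 108 fit [0.6429 0.0576] topmean [0.6416 0.0582] 0.1546 [ 70.  73. 191.]
cap 289.0 132.0 137 fit [ 0.6414 -0.0641] topmean [ 0.6396 -0.0637] 0.1695 [ 61. 142. 166.]
cap 196.0 135.0 110 fit [0.6254 0.1763] topmean [0.6245 0.1755] 0.1554 [ 55.   61.  189.5]
cap 177.0 171.0 110 fit [0.5273 0.2182] topmean [0.5263 0.2176] 0.1513 [155.5 166.   79. ]
cap 215.0 173.0 100 fit [0.5258 0.1214] topmean [0.5247 0.1211] 0.152 [164.5 173.5  81. ]
cap 87.0 175.0 133 fit [0.509  0.4468] topmean [0.5087 0.4453] 0.1539 [183. 186. 196.]
cap 133.0 179.0 119 fit [0.5041 0.3276] topmean [0.5028 0.327 ] 0.1544 [203. 204. 211.]
cap 395.0 184.0 124 fit [ 0.513  -0.3316] topmean [ 0.5122 -0.3307] 0.1541 [165.   94.   76.5]
cap 442.0 192.0 137 fit [ 0.4966 -0.45  ] topmean [ 0.4961 -0.4492] 0.1549 [146.  87.  74.
[... 2637 characters left out ...]
mean [ 0.516  -0.3318] 0.1541 [111.5  39.    2. ]
cap 4.0 249.0 150 fit [ 0.3754 -0.5746] topmean [ 0.438  -0.5916] 0.1747 [154. 160. 162.]
cap 98.0 248.0 283 fit [ 0.497  -0.4487] topmean [ 0.5002 -0.4499] 0.1541 [110.  40.   0.]
cap 24.0 282.0 770 fit [ 0.4943 -0.5861] topmean [ 0.4815 -0.5889] 0.1745 [116. 117. 119.]
cap 290.0 315.0 682 fit [ 0.8692 -0.3046] topmean [ 0.8689 -0.3043] 0.1189 [ 62. 136. 193.]
tray 103 [508.7 403.1] [99.2 60.5] 88.3
tray 67 [513.5 304.5] [40.  28.3] 12.0
tray 41 [453.2 156.5] [34.4 11.7] 32.3
tray 250 [634.7 117.6] [ 62.6 187. ] 8.4
tray 442 [ 646.9 -123.7] [ 63.3 184.2] 4.6
tray 31 [ 356.4 -307.2] [32.8 10.2] 46.9
tray 711 [ 506.4 -390.2] [181.9  64.3] 82.2
```

```bash
cat > d.py <<'E'
import sys,numpy as np
from station import get_obs
from scipy.spatial.transform import Rotation as R
B=dict(red=(.428,-.1365),blue=(.4735,-.0068),rose=(.444,.170),amber=(.3537,.2732))
T=dict(red=(.6341,.1176,98.5),amber=(.6457,-.1230,94.2),rose=(.5062,.3881,87.65),blue=(.505,-.3903,82.2))
k,n,z=sys.argv[1:4]
o=get_obs();r=R.from_euler("xyz",o["eef_rot"],degrees=True)
t=np.r_[(B if k=="b" else T)[n][:2],float(z)]
s=r.inv().apply(t-o["eef_pos"]);turn=(o["eef_rot"][2]-T[n][2]+180)%360-180
print("t",o["time_s"],"pos",o["eef_pos"].round(4),"shift",s.round(4),"turn",round(turn,1),"rows",np.linalg.norm(s)/.0417,"w",round(o["width"],2),"F",o["contact_force"].round(1))
E
python3 d.py b red 0.25
```

```text
t 0.1 pos [ 0.1713 -0.7038  0.2522] shift [ 0.3836 -0.4904  0.0032] turn -84.8 rows 14.931010932319676 w 1.0 F [-0.2 -0.1  0.2]
```

```bash
python3 -m jog '0.1 -0.13 0 -20;0.1 -0.13 0 -20;0.1 -0.13 0 -20;0.1 -0.13 0 -20;0.2 -0.26 0 -42;0.2 -0.26 0 -42;0.2 -0.26 0 -42;0.2 -0.26 0 -42;0.3 -0.38 0 -65;0.3 -0.38 0 -65;0.3 -0.38 0 -65;0.3 -0.38 0 -65;0.384 -0.49 0.003 -84.8;0.384 -0.49 0.003 -84.8;0.384 -0.49 0.003 -84.8;0.384 -0.49 0.003 -84.8;0.384 -0.49 0.003 -84.8;0.384 -0.49 0.003 -84.8' 0.6; python3 d.py b red 0.131
```

```text
time_s: 1.6
eef_pos: [0.4286, -0.1369, 0.2501]
eef_rot: [-180.0, -0.0, 98.6]
contact_force: [-0.0, -0.6, -1.1]
width: 0.6
gripper_force: 0.0
t 1.6 pos [ 0.4286 -0.1369  0.2501] shift [ 0.0005 -0.0004  0.1191] turn 0.1 rows 2.856681373306417 w 0.6 F [-0.  -0.6 -1.1]
```

```bash
python3 -m jog '0 0 0.03 0;0 0 0.06 0;0 0 0.08 0;0 0 0.1 0;0 0 0.112 0;0 0 0.119 0;0 0 0.119 0' && python3 -m jog '0 0 0 0;0 0 0 0;0 0 0 0;0 0 0 0;0 0 0 0;0 0 0 0;0 0 0 0;0 0 0 0' 0 50 && python3 d.py t red 0.33
```

```text
time_s: 2.18
eef_pos: [0.4271, -0.1389, 0.13]
eef_rot: [-179.8, -0.0, 98.3]
contact_force: [-1.3, 0.7, -0.6]
width: 0.604
gripper_force: 0.0
time_s: 2.85
eef_pos: [0.429, -0.138, 0.1321]
eef_rot: [180.0, 0.1, 98.5]
contact_force: [-1.9, -1.3, 7.1]
width: 0.269
gripper_force: 49.1
t 2.85 pos [ 0.429  -0.138   0.1321] shift [ 0.2223  0.2406 -0.198 ] turn -0.0 rows 9.179590693742172 w 0.27 F [-1.9 -1.3  7.1]
```

```bash
python3 -m jog '0 0 -0.01 0;0 0 -0.03 0;0 0 -0.06 0;0 0 -0.09 0;0 0 -0.12 0;0 0 -0.15 0;0 0 -0.18 0;0 0 -0.198 0;0.02 0.02 -0.2 0;0.05 0.055 -0.2 0;0.08 0.087 -0.2 0;0.11 0.119 -0.2 0;0.14 0.15 -0.2 0;0.17 0.183 -0.2 0;0.195 0.21 -0.2 0;0.21 0.228 -0.2 0;0.219 0.237 -0.2 0;0.222 0.24 -0.2 0;0.222 0.24 -0.2 0;0.222 0.24 -0.2 0' && python3 d.py t red 0.1345
python3 - <<'E'
from station import *
import cv2
from h import *
c=camera("top");cv2.imwrite("pics/t1.png",c["image"])
E
```

```text
time_s: 4.52
eef_pos: [0.6322, 0.1156, 0.3306]
eef_rot: [-179.9, 0.1, 98.4]
contact_force: [-0.2, -0.5, -2.2]
width: 0.271
gripper_force: 49.5
t 4.5167 pos [0.6322 0.1156 0.3306] shift [0.002  0.0027 0.1961] turn -0.1 rows 4.7022079719902745 w 0.27 F [-0.2 -0.5 -2.2]
```

View pics/t1.png

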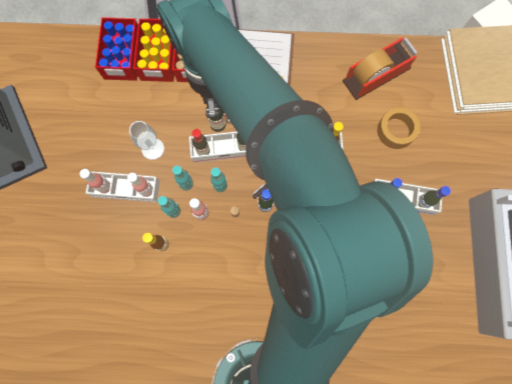

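The top view shows the arm over the red tray with the bottle hidden beneath it. I'll measure the hanging bottle from the scene camera.

```bash
cat > held.py <<'E'
import sys,numpy as np
from station import *
from h import *
o=get_obs();e=o["eef_pos"];c=camera("scene");P,ok=cloud(c)
d=np.hypot(P[...,0]-e[0],P[...,1]-e[1]);z=P[...,2];m0=ok&(d<.05)
print("tcp",e.round(4),"lowest",np.percentile(z[m0&(z>.172)],1).round(4) if (m0&(z>.172)).any() else None)
r=float(sys.argv[1]) if len(sys.argv)>1 else .02
for a,b in [(.125,.105),(.105,.085),(.085,.065)]:
    m=m0&(z<e[2]-b+.0)&(z>e[2]-a)&(d<.035)
    if m.sum()>8: print(a,b,m.sum(),circ(P[m][:,:2],r).round(4))
E
python3 held.py
```

```text
tcp [0.6322 0.1151 0.3308] lowest 0.2089
0.125 0.105 112 [0.6314 0.1171]
0.105 0.085 119 [0.632  0.1169]
0.085 0.065 127 [0.6317 0.1169]
```

```bash
python3 -m jog '0.0005 0.0025 0 0;0.0005 0.0025 0.02 0;0.0005 0.0025 0.05 0;0.0005 0.0025 0.08 0;0.0005 0.0025 0.1 0;0.0005 0.0025 0.115 0;0.0005 0.0025 0.13 0;0.0005 0.0025 0.14 0;0.0005 0.0025 0.15 0;0.0005 0.0025 0.16 0;0.0005 0.0025 0.17 0;0.0005 0.0025 0.18 0;0.0005 0.0025 0.186 0;0.0005 0.0025 0.19 0;0.0005 0.0025 0.193 0;0.0005 0.0025 0.195 0;0.0005 0.0025 0.195 0' && python3 held.py
```

```text
time_s: 6.03
eef_pos: [0.6357, 0.1184, 0.1361]
eef_rot: [-180.0, 0.0, 98.5]
contact_force: [0.5, -0.8, -1.8]
width: 0.267
gripper_force: 49.5
tcp [0.6357 0.1184 0.1361] lowest 0.1759
0.125 0.105 38 [0.6476 0.117 ]
0.105 0.085 103 [0.6449 0.1251]
0.085 0.065 58 [0.6354 0.1207]
```

```bash
for i in 1 2; do python3 -m jog '0 0 0.001 0;0 0 0.002 0;0 0 0.002 0' | egrep 'pos|contact'; done
```

```text
eef_pos: [0.6362, 0.1186, 0.1352]
contact_force: [-1.0, -0.6, 2.5]
eef_pos: [0.6365, 0.1189, 0.1352]
contact_force: [-2.4, -1.8, 14.0]
```

```bash
python3 -m jog '0 0 -0.001 0;0 0 -0.001 0;0 0 -0.001 0;0 0 -0.001 0;0 0 -0.001 0;0 0 -0.001 0' 0.6 && python3 -m jog '0 0 -0.02 0;0 0 -0.045 0;0 0 -0.08 0;0 0 -0.115 0;0 0 -0.12 0' && python3 d.py b blue 0.25
```

```text
time_s: 7.08
eef_pos: [0.6356, 0.1183, 0.1329]
eef_rot: [-180.0, -0.0, 98.5]
contact_force: [-0.1, -0.4, 0.7]
width: 0.594
gripper_force: 0.0
time_s: 7.5
eef_pos: [0.6391, 0.1202, 0.2597]
eef_rot: [179.4, -0.1, 98.5]
contact_force: [0.5, -0.1, 0.7]
width: 0.602
gripper_force: 0.0
t 7.5 pos [0.6391 0.1202 0.2597] shift [-0.1012 -0.1826  0.0076] turn 16.3 rows 5.008781230182465 w 0.6 F [ 0.5 -0.1  0.7]
```

```bash
python3 -m jog '-0.02 -0.036 0 3;-0.04 -0.072 0 6;-0.06 -0.108 0 9;-0.08 -0.144 0 13;-0.1 -0.18 0.005 16;-0.1012 -0.182 0.005 16.3;-0.1012 -0.182 0.005 16.3;-0.1012 -0.182 0.005 16.3;-0.1012 -0.182 0.005 16.3' >/dev/null && python3 d.py b blue 0.134
python3 - <<'E'
from station import *
import cv2
from h import *
c=camera("scene");cv2.imwrite("pics/s2.png",c["image"]);P,ok=cloud(c);z=P[...,2]
for x,y,r,a,b in [(.6341,.1176,.012,.115,.16),(.4735,-.0068,.012,.115,.155)]:
    m=ok&(np.hypot(P[...,0]-x,P[...,1]-y)<.03)&(z>a)&(z<b);print(m.sum(),circ(P[m][:,:2],r).round(4),z[m].max().round(4))
E
```

```text
t 8.25 pos [ 0.4724 -0.0075  0.2487] shift [0.0007 0.0008 0.1147] turn 0.1 rows 2.7511765777438857 w 0.6 F [0.2 1.5 0.2]
144 [0.6353 0.1213] 0.1557
128 [ 0.4734 -0.0063] 0.1523
```

View pics/s2.png

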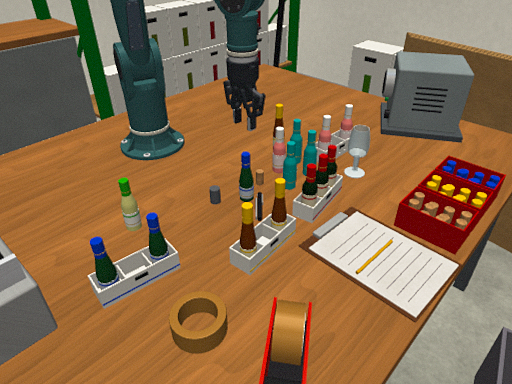

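The scene view shows red standing in its tray at (320,170), with everything else undisturbed. Blue is directly below the gripper at (246,177).

```bash
python3 -m jog '0 0 0.03 0;0 0.0005 0.06 0;0 0.0005 0.08 0;0 0.0005 0.1 0;0 0.0005 0.11 0;0 0.0005 0.1145 0;0 0.0005 0.1145 0' >/dev/null && python3 -m jog '0 0 0 0;0 0 0 0;0 0 0 0;0 0 0 0;0 0 0 0;0 0 0 0;0 0 0 0' 0 50 && python3 d.py t blue 0.33
```

```text
time_s: 9.47
eef_pos: [0.4723, -0.0085, 0.1349]
eef_rot: [179.8, -0.0, 82.2]
contact_force: [0.3, 0.4, 7.2]
width: 0.268
gripper_force: 49.4
t 9.4667 pos [ 0.4723 -0.0085  0.1349] shift [-0.3737  0.0849 -0.1951] turn -0.0 rows 10.311745413743555 w 0.27 F [0.3 0.4 7.2]
```

```bash
python3 -m jog '0 0 -0.01 0;0 0 -0.03 0;0 0 -0.065 0;0 0 -0.1 0;0 0 -0.135 0;0 0 -0.17 0;0 0 -0.195 0;-0.02 0.005 -0.2 0;-0.055 0.0125 -0.2 0;-0.095 0.0215 -0.2 0;-0.135 0.0307 -0.2 0;-0.175 0.04 -0.2 0;-0.215 0.049 -0.2 0;-0.255 0.058 -0.2 0;-0.295 0.067 -0.2 0;-0.33 0.075 -0.2 0;-0.355 0.081 -0.2 0;-0.37 0.084 -0.2 0;-0.3737 0.085 -0.2 0;-0.3737 0.085 -0.2 0' && python3 -m jog '0 0 0 0;0 0 0 0;0 0 0 0' >/dev/null; python3 held.py .0205;python3 d.py t blue 0.1375
```

```text
time_s: 11.13
eef_pos: [0.5037, -0.3902, 0.3332]
eef_rot: [-179.9, -0.1, 82.1]
contact_force: [-0.1, 0.5, -2.2]
width: 0.266
gripper_force: 49.6
tcp [ 0.505  -0.3878  0.3341] lowest 0.2113
0.125 0.105 186 [ 0.5061 -0.3859]
0.105 0.085 207 [ 0.5062 -0.386 ]
0.085 0.065 228 [ 0.5054 -0.3855]
t 11.4333 pos [ 0.5049 -0.3883  0.3341] shift [-0.0021  0.0003  0.1966] turn 0.2 rows 4.714612495832879 w 0.27 F [ 0.2  0.2 -2.6]
```

```bash
python3 -m jog '-0.0038 -0.0005 0 0;-0.0038 -0.0005 0.02 0;-0.0038 -0.0005 0.05 0;-0.0038 -0.0005 0.08 0;-0.0038 -0.0005 0.1 0;-0.0038 -0.0005 0.115 0;-0.0038 -0.0005 0.13 0;-0.0038 -0.0005 0.14 0;-0.0038 -0.0005 0.15 0;-0.0038 -0.0005 0.16 0;-0.0038 -0.0005 0.17 0;-0.0038 -0.0005 0.18 0;-0.0038 -0.0005 0.186 0;-0.0038 -0.0005 0.19 0;-0.0038 -0.0005 0.193 0;-0.0038 -0.0005 0.196 0;-0.0038 -0.0005 0.196 0'; for i in 1 2; do python3 -m jog '0 0 0.001 0;0 0 0.002 0;0 0 0.002 0' | egrep 'pos|contact'; done
```

```text
time_s: 12.85
eef_pos: [0.504, -0.3944, 0.1381]
eef_rot: [179.9, 0.0, 82.2]
contact_force: [0.6, 0.5, -2.7]
width: 0.269
gripper_force: 49.6
eef_pos: [0.5042, -0.3946, 0.1379]
contact_force: [-1.7, 0.3, 7.5]
eef_pos: [0.5045, -0.3948, 0.1379]
contact_force: [-4.3, 1.3, 18.4]
```

```bash
python3 -m jog '0 0 -0.002 0;0 0 -0.002 0;0 0 -0.002 0;0 0 -0.002 0;0 0 -0.002 0;0 0 -0.002 0' 0.6 && python3 -m jog '0 0 -0.02 0;0 0 -0.045 0;0 0 -0.08 0;0 0 -0.11 0;0 0 -0.115 0;0 0 -0.115 0;0 0 -0.115 0'|grep pos && python3 d.py b rose 0.25
python3 - <<'E'
from station import *
from h import *
c=camera("scene");P,ok=cloud(c);z=P[...,2]
for x,y in [(.505,-.3903),(.444,.17)]:
    m=ok&(np.hypot(P[...,0]-x,P[...,1]-y)<.03)&(z>.115)&(z<.16);print(m.sum(),circ(P[m][:,:2],.012).round(4),np.percentile(z[m],95).round(4))
E
```

```text
time_s: 13.85
eef_pos: [0.5034, -0.3941, 0.1354]
eef_rot: [-180.0, -0.0, 82.2]
contact_force: [-0.7, -0.2, 0.4]
width: 0.601
gripper_force: 0.0
eef_pos: [0.503, -0.394, 0.2503]
t 14.4333 pos [ 0.503  -0.394   0.2503] shift [ 5.507e-01 -1.352e-01  5.000e-04] turn -5.5 rows 13.599282312522439 w 0.6 F [-0.6 -0.3 -0.9]
244 [ 0.5046 -0.3924] 0.1544
103 [0.4435 0.171 ] 0.151
```

```bash
python3 -m jog '0.037 -0.009 0 0;0.074 -0.018 0 -1;0.111 -0.027 0 -1;0.148 -0.036 0 -2;0.185 -0.045 0 -2;0.222 -0.0545 0 -3;0.259 -0.0636 0 -3;0.296 -0.0727 0 -4;0.333 -0.0817 0 -4;0.37 -0.0908 0 -5;0.407 -0.1 0 -5;0.444 -0.109 0 -5.5;0.481 -0.118 0 -5.5;0.518 -0.127 0 -5.5;0.55 -0.135 0 -5.5;0.5507 -0.1352 0 -5.5;0.5507 -0.1352 0 -5.5;0.5507 -0.1352 0 -5.5;0.5507 -0.1352 0 -5.5' >/dev/null && python3 d.py b rose 0.131
```

```text
t 16.0667 pos [0.444  0.1679 0.2497] shift [0.0023 0.0002 0.1187] turn -0.1 rows 2.8460379348889355 w 0.6 F [-0.5  0.  -0.6]
```

```bash
python3 -m jog '0.0015 0 0.03 0;0.0015 0 0.06 0;0.0015 0 0.08 0;0.0015 0 0.1 0;0.0015 0 0.112 0;0.0015 0 0.1185 0;0.0015 0 0.1185 0' >/dev/null && python3 -m jog '0 0 0 0;0 0 0 0;0 0 0 0;0 0 0 0;0 0 0 0;0 0 0 0;0 0 0 0' 0 50 && python3 d.py t rose 0.33
```

```text
time_s: 17.23
eef_pos: [0.4449, 0.1715, 0.1331]
eef_rot: [179.9, -0.0, 87.7]
contact_force: [-1.5, -1.8, 5.8]
width: 0.269
gripper_force: 49.3
t 17.2333 pos [0.4449 0.1715 0.1331] shift [ 0.219   0.0527 -0.1968] turn 0.0 rows 7.1721603784958585 w 0.27 F [-1.5 -1.8  5.8]
```

```bash
python3 -m jog '0 0 -0.01 0;0 0 -0.03 0;0 0 -0.065 0;0 0 -0.1 0;0 0 -0.135 0;0 0 -0.17 0;0 0 -0.195 0;0.015 0.0035 -0.2 0;0.045 0.011 -0.2 0;0.08 0.019 -0.2 0;0.115 0.0275 -0.2 0;0.15 0.036 -0.2 0;0.18 0.0433 -0.2 0;0.205 0.049 -0.2 0;0.215 0.052 -0.2 0;0.219 0.0527 -0.2 0;0.219 0.0527 -0.2 0;0.219 0.0527 -0.2 0;0.219 0.0527 -0.2 0;0.219 0.0527 -0.2 0' | egrep 'contact|width' ; python3 held.py .02;python3 d.py t rose 0.1355
```

```text
contact_force: [0.1, -0.7, -1.4]
width: 0.266
tcp [0.5062 0.3861 0.3324] lowest 0.2074
0.125 0.105 81 [0.5054 0.3852]
0.105 0.085 85 [0.5061 0.3845]
0.085 0.065 88 [0.5058 0.3843]
t 18.95 pos [0.5062 0.3864 0.3324] shift [ 1.900e-03 -1.000e-04  1.969e-01] turn -0.1 rows 4.7221297033249385 w 0.27 F [ 1.3 -0.9 -1.4]
```

```bash
python3 -m jog '0.0033 0 0 0;0.0033 0 0.02 0;0.0033 0 0.05 0;0.0033 0 0.08 0;0.0033 0 0.1 0;0.0033 0 0.115 0;0.0033 0 0.13 0;0.0033 0 0.14 0;0.0033 0 0.15 0;0.0033 0 0.16 0;0.0033 0 0.17 0;0.0033 0 0.18 0;0.0033 0 0.186 0;0.0033 0 0.19 0;0.0033 0 0.193 0;0.0033 0 0.196 0;0.0033 0 0.196 0'|egrep 'pos|contact|rot'; for i in 1 2; do python3 -m jog '0 0 0.001 0;0 0 0.002 0;0 0 0.002 0' | egrep 'pos|contact'; done
```

```text
eef_pos: [0.5063, 0.3918, 0.1365]
eef_rot: [180.0, -0.0, 87.7]
contact_force: [-1.3, -0.8, -1.4]
eef_pos: [0.5064, 0.3922, 0.1362]
contact_force: [-1.4, -1.0, 6.9]
eef_pos: [0.5066, 0.3927, 0.1362]
contact_force: [-2.8, -2.2, 17.2]
```

```bash
python3 -m jog '0 0 -0.002 0;0 0 -0.002 0;0 0 -0.002 0;0 0 -0.002 0;0 0 -0.002 0;0 0 -0.002 0' 0.6 |egrep 'width|contact' && python3 -m jog '0 0 -0.02 0;0 0 -0.045 0;0 0 -0.08 0;0 0 -0.11 0;0 0 -0.12 0;0 0 -0.12 0;0 0 -0.12 0'|grep pos && python3 d.py b amber 0.255
python3 - <<'E'
from station import *
from h import *
c=camera("scene");P,ok=cloud(c);z=P[...,2]
for x,y in [(.5062,.3881),(.3537,.2732)]:
    m=ok&(np.hypot(P[...,0]-x,P[...,1]-y)<.03)&(z>.125)&(z<.17);print(m.sum(),circ(P[m][:,:2],.012).round(4),np.percentile(z[m],95).round(4))
E
```

```text
contact_force: [-0.3, -0.3, -0.8]
width: 0.603
eef_pos: [0.5061, 0.391, 0.254]
t 21.95 pos [0.5061 0.391  0.254 ] shift [-0.1239 -0.1475 -0.001 ] turn -6.5 rows 4.6185547661284385 w 0.6 F [ 0.  -0.3 -0.3]
79 [0.506  0.3912] 0.1541
95 [0.3533 0.2743] 0.1667
```

```bash
python3 -m jog '-0.02 -0.024 0 -1;-0.045 -0.054 0 -2;-0.07 -0.083 0 -4;-0.095 -0.113 0 -5;-0.118 -0.14 0 -6.5;-0.1239 -0.1475 0 -6.5;-0.1239 -0.1475 0 -6.5;-0.1239 -0.1475 0 -6.5;-0.1239 -0.1475 0 -6.5;-0.1239 -0.1475 0 -6.5' >/dev/null && python3 d.py b amber 0.146
```

```text
t 22.8333 pos [0.3552 0.2748 0.2542] shift [-0.0017 -0.0017  0.1082] turn -0.0 rows 2.5955131710287493 w 0.6 F [-0.2  0.9 -0.4]
```

```bash
python3 -m jog '-0.001 -0.001 0.03 0;-0.001 -0.001 0.06 0;-0.001 -0.001 0.08 0;-0.001 -0.001 0.095 0;-0.001 -0.001 0.104 0;-0.001 -0.001 0.108 0;-0.001 -0.001 0.108 0' >/dev/null && python3 -m jog '0 0 0 0;0 0 0 0;0 0 0 0;0 0 0 0;0 0 0 0;0 0 0 0;0 0 0 0' 0 50 && python3 d.py t amber 0.355
```

```text
time_s: 24.0
eef_pos: [0.3535, 0.273, 0.1472]
eef_rot: [179.9, -0.1, 94.2]
contact_force: [-0.4, 0.4, 6.8]
width: 0.267
gripper_force: 49.1
t 24.0 pos [0.3535 0.273  0.1472] shift [-0.416   0.263  -0.2078] turn -0.0 rows 12.81147831624197 w 0.27 F [-0.4  0.4  6.8]
```

```bash
python3 -m jog '0 0 -0.01 0;0 0 -0.03 0;0 0 -0.065 0;0 0 -0.1 0;0 0 -0.135 0;0 0 -0.17 0;0 0 -0.195 0;0 0 -0.208 0;0 0 -0.208 0;0 0 -0.208 0' |egrep 'pos|rot|contact|width'; python3 d.py t amber 0.355
```

```text
eef_pos: [0.3523, 0.2718, 0.3544]
eef_rot: [180.0, 0.0, 94.2]
contact_force: [0.5, -0.8, -2.5]
width: 0.27
t 24.8333 pos [0.3523 0.2718 0.3544] shift [-4.151e-01  2.639e-01 -2.000e-04] turn -0.0 rows 11.795256841639924 w 0.27 F [ 0.5 -0.8 -2.5]
```

```bash
python3 -m jog '-0.015 0.0095 0 0;-0.04 0.0255 0 0;-0.07 0.0445 0 0;-0.1 0.0636 0 0;-0.13 0.0826 0 0;-0.16 0.1017 0 0;-0.19 0.1208 0 0;-0.22 0.14 0 0;-0.25 0.159 0 0;-0.28 0.178 0 0;-0.31 0.197 0 0;-0.34 0.216 0 0;-0.365 0.232 0 0;-0.39 0.248 0 0;-0.405 0.2575 0 0;-0.415 0.2635 0 0;-0.415 0.2635 0 0;-0.415 0.2635 0 0;-0.415 0.2635 0 0;-0.415 0.2635 0 0' |egrep 'pos|rot|contact|width'; python3 held.py .019; python3 d.py t amber 0.151
```

```text
eef_pos: [0.645, -0.1198, 0.3541]
eef_rot: [-179.9, -0.1, 94.4]
contact_force: [-0.5, 0.7, -2.5]
width: 0.269
tcp [ 0.645  -0.1198  0.3541] lowest 0.2192
0.125 0.105 144 [ 0.6456 -0.1196]
0.105 0.085 155 [ 0.6453 -0.1194]
0.085 0.065 163 [ 0.6441 -0.1182]
t 26.55 pos [ 0.6452 -0.1202  0.3544] shift [-0.003   0.0004  0.2034] turn 0.2 rows 4.878362789005279 w 0.27 F [ 0.5  0.1 -1.6]
```

```bash
python3 -m jog '-0.0025 0.0002 0 0;-0.0025 0.0002 0.02 0;-0.0025 0.0002 0.05 0;-0.0025 0.0002 0.08 0;-0.0025 0.0002 0.105 0;-0.0025 0.0002 0.12 0;-0.0025 0.0002 0.135 0;-0.0025 0.0002 0.145 0;-0.0025 0.0002 0.155 0;-0.0025 0.0002 0.165 0;-0.0025 0.0002 0.175 0;-0.0025 0.0002 0.185 0;-0.0025 0.0002 0.192 0;-0.0025 0.0002 0.197 0;-0.0025 0.0002 0.2 0;-0.0025 0.0002 0.202 0;-0.0025 0.0002 0.203 0;-0.0025 0.0002 0.203 0'|egrep 'pos|contact|rot'; for i in 1 2; do python3 -m jog '0 0 0.001 0;0 0 0.002 0;0 0 0.002 0' | egrep 'pos|contact'; done
```

```text
eef_pos: [0.6465, -0.1247, 0.1514]
eef_rot: [180.0, 0.0, 94.2]
contact_force: [-0.4, 0.4, -2.4]
eef_pos: [0.6469, -0.1248, 0.1504]
contact_force: [-0.5, -0.0, 3.3]
eef_pos: [0.6473, -0.1248, 0.1503]
contact_force: [-3.6, -0.1, 13.9]
```

```bash
python3 -m jog '0 0 -0.002 0;0 0 -0.002 0;0 0 -0.002 0;0 0 -0.002 0;0 0 -0.002 0;0 0 -0.002 0' 0.6 |egrep 'width|contact' && python3 -m jog '0 0 -0.02 0;0 0 -0.045 0;0 0 -0.08 0;0 0 -0.11 0;0 0 -0.14 0;0 0 -0.17 0;-0.03 0 -0.2 0;-0.07 0 -0.2 0;-0.11 0 -0.2 0;-0.15 0 -0.2 0;-0.18 0 -0.2 0;-0.2 0 -0.2 0;-0.2 0 -0.2 0;-0.2 0 -0.2 0'|egrep 'time|pos'
python3 - <<'E'
from station import *
from h import *
for n in ["scene","top"]:
    c=camera(n);cv2.imwrite(f"pics/{n}9.png",c["image"]);P,ok=cloud(c);z=P[...,2]
    for k,x,y in [("red",.6341,.1176),("blue",.505,-.3903),("rose",.5062,.3881),("amber",.6457,-.1230),("green",.344,-.297)]:
        m=ok&(np.hypot(P[...,0]-x,P[...,1]-y)<.03)&(z>.12)&(z<.175)
        if m.sum()>5: print(n,k,m.sum(),(circ(P[m][:,:2],.012)-[x,y]).round(4),np.percentile(z[m],95).round(4))
E
```

```text
contact_force: [-0.7, 0.1, 0.6]
width: 0.602
time_s: 30.22
eef_pos: [0.6602, -0.3259, 0.3483]
scene red 128 [0.0014 0.0036] 0.1543
scene blue 222 [-0.0004 -0.002 ] 0.1541
scene rose 89 [-0.0009  0.0034] 0.1545
scene amber 235 [ 0.0015 -0.0012] 0.1688
scene green 150 [0.0003 0.0009] 0.1513
top red 103 [0.0021 0.0022] 0.1541
top blue 118 [-0.0005 -0.0033] 0.1542
top rose 116 [0.0001 0.0019] 0.1541
top amber 125 [ 0.002  -0.0025] 0.1695
top green 106 [-0.0002 -0.0004] 0.1519
```

View pics/scene9.png

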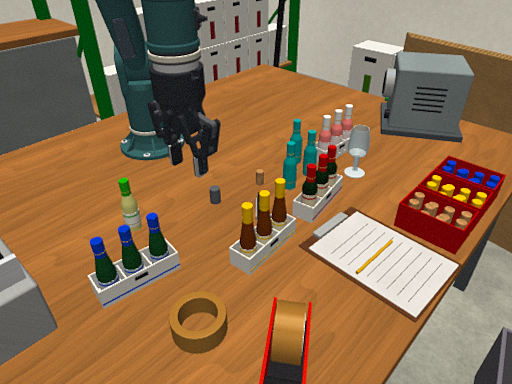

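The final scene view shows all four bottles upright in the middle of their own trays: blue (125,245), amber (264,215), red (320,170) and rose (337,125). All are within 4 mm of centre, and the green bottle, the glass and the lookalikes haven't moved.

```bash
python3 -c "
from station import close_job
print(close_job())"
```

```text
the job is handed in; nothing more can be done
None
```

All four bottles now stand upright in the middle places of their own trays, each within 4 mm of centre; the green-capped bottle and the glass were left where they stood, and the job is handed in with no verdict returned.

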